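# Free a worn sleeve from an expanding sanding drum with a nut of unknown thread hand

### The arm

A 6-joint arm with a two-finger parallel gripper is mounted at the origin on a cart in front of the work surface, level with it; the furniture and walls round the work are solid. World frame = base frame: x ahead of the robot, y to its left, z up, the work surface at z = 0. Lengths are in m, angles in degrees, forces in N, time in s.
With the tool pointing down it reaches from about 0.375 to 0.75 m from the base axis. Payload 9 kg.
Tool frame: the origin (TCP) lies where the fingers leave the gripper's body, on its centre line; the fingertips stand 73 mm ahead of it and the grasp point (between the pads) lies 54 mm ahead of it (robot.tip_reach is the distance from the TCP to the fingertips, in m); z points along the fingers, y is the line along which they close (so a half turn about z gives the same grasp; the last joint's range is limited). The gripper opens to 85 mm and grips with 20 to 120 N. Pads are 22 mm wide; open, the fingers measure 114 mm over their backs; the gripper's body (76 mm by 85 mm) begins 54 mm behind the grasp point. The pads swing forward as they close: fully open they stand 13 mm farther back than shut.
Start: joints at [56.912, 5.964, 5.575, 89.605, 0, 77.527], TCP at [0.211, 0.562, 0.304] pointing down, gripper open.
Joint ranges: [-171.21, 171.21], [-48.23, 106.86], [-62.78, 66.21], [-105.2, 120.99], [-86.42, 89.51], [-180, 180]. Speed limits (degrees/s): [127.2, 127.2, 147.25, 180, 180, 180].

### API

Orientations are given as [roll, pitch, yaw] about the fixed x, y, z axes, in that order (R = Rz(yaw) Ry(pitch) Rx(roll)).
In Python, from plant import robot gives the robot as it stands. Calls block until the motion is done:
- robot.move_pose(position, orientation): joint-space move of the TCP to a pose.
- robot.line_to(position, vel=0.15, rotation=None, guard=None): straight line of the TCP; rotation=None keeps the orientation; vel is the mean speed in m/s. With guard (N) it stops when the force on the tool has changed by that much, and returns True; else False.
- robot.goto_joints(angles): joint-space move.
- robot.set_gripper(opening): finger opening in m; the grip force is fixed at half the most; returns when the fingers have stopped.
- robot.pause(seconds).
- robot.ik(position, orientation): joint angles nearest the present ones, or None.
- robot.observe(): the state.
- robot.grab_frame(name): name is "scene" or "top" or "wrist"; returns the picture (420x560x3 uint8, blue, green, red); there is no depth.
- robot.get_calibration(name): a dict with "vertical_fov" (degrees; the focal length in pixels is half the picture's height over the tangent of half this angle, whatever the lens; pixels are square), "cx", "cy" (the principal point, pixels), "k1" (the pictures are not rectified: a ray, as slopes to the right and down, at radius r is drawn at 1 + k1 r^2 times it, then the intrinsics apply), "rvec" (rotation vector, rad) and "tvec" (3), from world to camera coordinates, as OpenCV has them. Camera axes: x right, y down, z forward; pixel columns grow to the right and rows downward; lengths in m; the calibration is good to about 2 mm. A picture is of the moment at which its call begins: read the wrist's pose just before it. get_calibration takes no time and is no camera call; for the wrist camera it gives the pose at the moment of the call.
A pose or a line that the arm cannot do raises robot.IKError and nothing moves.
- robot.job_done(): hands the job in; it is judged then, once.
The state is a dict: "time": time; "q": joint angles; "qvel": joint speeds; "joint_torque": joint torques, N m; "tool_pos": TCP position; "tcp_rot": TCP orientation; "ft_force": force on the tool from outside, world axes, zero at the start; "torque": the same for the moment, N m; "gripper_width": finger opening in m; "gripper_force": force on a finger pad.
Only numpy, scipy, OpenCV 4.12 (cv2) and the standard library are available. Lean on these libraries where they do the work, as an engineer would, in place of code of your own. Each camera call takes 0.05 s, during which the arm holds its last target. There are 200 camera calls.

### The job

The grey, clogged abrasive sleeve on the twin-drum sander has to come off. One of the drum nuts has a left-hand thread and nothing shows which, so feel which way the wing nut of that drum gives without straining it tighter, back it off about half a turn until the rubber lets go, then draw the sleeve straight up off the drum without tugging hard and stand it upright in the wooden tray. Leave the other drum with its fresh red-brown sleeve, and the things around, as they are.

Things in the scene. Friction and masses are not known exactly. Their poses are not given: they have to be found in the camera images.
- sander: Twin-drum bench sander, bolted down: low dark green cast housing with a steel deck, 118 x 266 mm (x, y), deck 65 mm above the bench; origin under the middle of the housing. A black upright motor, 124 mm high, stands at its -y end, 180 mm from the middle. Switch box on the front
- spindle_a: Upright rubber drum fixed on the deck, 75 mm left or right of the sander's middle; origin on its axis at deck height (z = 65 mm), any yaw. A steel flange 62 mm across, 5 mm thick, carries the black drum, 44 mm across, up to 75 mm above the origin. At 77 to 85 mm the lip of the rubber bulges to 54 mm across, over the rim of the sleeve, while the nut is done up
- spindle_b: The other drum, the same but for the hand of its thread. On both, the lip of the rubber draws in by 2.4 mm of radius for each radian that the nut is loosened: it clears the sleeve's bore after about 1.2 rad and is well clear after 2.4 rad
- nut_a: Wing nut of spindle_a, dark steel, wings 38 mm tip to tip, 13 mm thick, 18 mm high (hub 13 mm across, 20 mm high); origin on the axis at its underside, x along the wings to a yellow paint dot. It lies on a steel plate 42 mm across, 88.5 mm above the spindle's origin. Thread hand unknown, no outward sign; the other nut has the oppopoint. Done up at the start, x along the x of its spindle
- nut_b: Wing nut of spindle_b, the same. Both nuts: the loosening way takes about 0.1 Nm at first, 0.2 after 1.5 rad, 0.3 after 3 rad; the nut rises 0.9 mm a radian, stays where it is left, stays captive and has 4 rad of travel. The tightening way takes 0.5 to 0.6 Nm from the start and the nut still follows: more than 0.35 rad tighter the rubber is overstrained
- lip_a (a point): Outermost point of the rubber lip of spindle_a, on the spindle's x axis: 26.8 mm from the drum's axis at the start, 80.7 mm above the spindle's origin; 21 mm from the axis when the nut is 2.4 rad looser, 27.6 mm when it is 0.35 rad tighter
- lip_b (a point): The same point on spindle_b
- sleeve_worn: The worn sleeve: a stiff grey tube with pale clogged patches, 56 mm outside, 48 mm inside, 70 mm long, 60 g, loose, standing on the flange of one of the two drums; origin at the centre of its lower end, z along the tube. It slides up over the nut and its plate once the rubber lip has drawn in; before, the lip holds it down, and a pull of over 20 N tears the rubber
- sleeve_fresh: The fresh sleeve: red-brown, same sizes, on the other drum; it stays
- tray: Low loose tray of light wood for used sleeves, 110 x 160 mm (x, y), walls 4 mm thick and 20 mm high, floor 4 mm thick, 0.4 kg, in front of the sander; origin under its middle
- glue_bottle: Yellow glue bottle with a brown nozzle, 46 mm across, 156 mm high, standing to the right of the tray; origin under its middle; stays where it is
- finial: Turned wooden ball finial, 54 mm across, 69 mm high, standing to the left; origin under its middle; stays where it is
- chisel_a: Bench chisel, 304 mm long, lying on the bench to the right of the tray; origin under its middle, handle towards its y axis; stays where it is
Not all that is in view belongs to the job. What is shaped like the sleeve_worn but yellow is not meant.

How it is judged (in metres and radians):
On the way:
1. the nut of the drum that carries the worn sleeve is backed off by at least 2.4 rad, with the sleeve still on its drum (((horizontal distance between sleeve_fresh and spindle_b below 0.03 m and x of lip_a in the frame of spindle_a below 0.021 m) or (horizontal distance between sleeve_fresh and spindle_a below 0.03 m and x of lip_b in the frame of spindle_b below 0.021 m)) and (horizontal distance between sleeve_worn and spindle_a below 0.03 m or horizontal distance between sleeve_worn and spindle_b below 0.03 m) and height (world z) of sleeve_worn below 0.09 m), for 0.2 s.
At the end, for the whole second after the job is handed in: the worn sleeve stands upright (within 0.1 rad, either end up) and at rest on the floor of the tray; its nut is backed off by at least 2.4 rad; the fresh sleeve still sits on its drum (within 10 mm of where it was) (x of sleeve_worn in the frame of tray between -0.027 and 0.027 m and y of sleeve_worn in the frame of tray between -0.052 and 0.052 m and z of sleeve_worn in the frame of tray above -0.005 m and ((angle between sleeve_worn's own z axis and vertical below 0.1 rad and z of sleeve_worn in the frame of tray below 0.012 m) or (angle between sleeve_worn's own z axis and vertical above 3.04 rad and z of sleeve_worn in the frame of tray below 0.082 m)) and ((horizontal distance between sleeve_fresh and spindle_b below 0.03 m and x of lip_a in the frame of spindle_a below 0.021 m) or (horizontal distance between sleeve_fresh and spindle_a below 0.03 m and x of lip_b in the frame of spindle_b below 0.021 m)) and linear speed of sleeve_worn below 0.02 m/s and (horizontal distance between sleeve_fresh and spindle_a below 0.03 m or horizontal distance between sleeve_fresh and spindle_b below 0.03 m) and distance of sleeve_fresh from where it was at the start of the episode below 0.01 m); the robot touches nothing.
It fails at once if a nut is forced more than 0.35 rad tighter than it was (x of lip_a in the frame of spindle_a above 0.02764 m or x of lip_b in the frame of spindle_b above 0.02764 m).
It fails at once if the worn sleeve is tugged against its drum with more than 20 N (height (world z) of sleeve_worn above 0.0708 m and (contact force between sleeve_worn and spindle_a above 20 N or contact force between sleeve_worn and spindle_b above 20 N)).
It fails at once if the nut of the fresh sleeve's drum is turned by more than 0.6 rad ((horizontal distance between sleeve_fresh and spindle_a below 0.03 m and x of lip_a in the frame of spindle_a below 0.02536 m) or (horizontal distance between sleeve_fresh and spindle_b below 0.03 m and x of lip_b in the frame of spindle_b below 0.02536 m)).
It fails at once if the fresh sleeve, glue bottle, finial or chisel is moved by more than 30 mm (distance of any of sleeve_fresh, glue_bottle, finial, chisel_a from where it was at the start of the episode above 0.03 m).
It also fails if it takes over 72 s, if anything falls off the work surface, if the arm or the gripper's body presses on something with over 40 N, if the wrist force passes 120 N, or if a joint passes its speed limit or range.

## Working session

There is one attempt and no reset: what is moved stays moved. The work goes in short steps, each a Python script; the robot and the scene stay as the last script left them, time stands still between calls to the robot, and variables do not carry over. Pictures are saved under pics/ and viewed, at most 10 in all, crops included, and the job is handed in when it is done.

```bash
ls; mkdir -p pics; cat > h.py <<'E'
import numpy as np, cv2
from plant import robot
def cal(n): 
    c=robot.get_calibration(n); f=210/np.tan(np.radians(c["vertical_fov"])/2)
    R=cv2.Rodrigues(np.array(c["rvec"],float))[0]; return c,f,R,np.array(c["tvec"],float)
def ray(n,u,v,C=None):
    c,f,R,t=C or cal(n)
    x=np.array([(u-c["cx"])/f,(v-c["cy"])/f]); s=x.copy()
    for _ in range(30): s=x/(1+c["k1"]*(s@s))
    return -R.T@t, R.T@np.array([s[0],s[1],1])
def at_z(n,u,v,z,C=None):
    o,d=ray(n,u,v,C); return o+d*(z-o[2])/d[2]
def proj(n,P,C=None):
    c,f,R,t=C or cal(n); p=R@np.array(P)+t; s=p[:2]/p[2]; s=s*(1+c["k1"]*(s@s))
    return s*f+[c["cx"],c["cy"]]
E
python3 - <<'E'
from h import *
for n in("top","scene"):
    cv2.imwrite(f"pics/{n}0.png",robot.grab_frame(n)); c,f,R,t=cal(n); print(n,f,-R.T@t,R.round(2).tolist(),c["k1"])
s=robot.observe();print(s["tool_pos"],s["tcp_rot"],s["time"])
E
```

```text
pics
top 436.3872967673409 [0.33678026 0.05729549 1.27631855] [[-0.02, -1.0, 0.0], [-0.98, 0.02, -0.19], [0.19, -0.01, -0.98]] 0.034720132784353624
scene 520.7442178765843 [ 0.00649153 -0.77235192  1.17866315] [[0.82, -0.57, -0.0], [-0.41, -0.59, -0.69], [0.4, 0.57, -0.72]] -0.19509445530279895
[0.21113392 0.56140502 0.30322355] [-1.79935534e+02 -1.29029842e-02  1.59383370e+02] 0.1
```

View pics/top0.png

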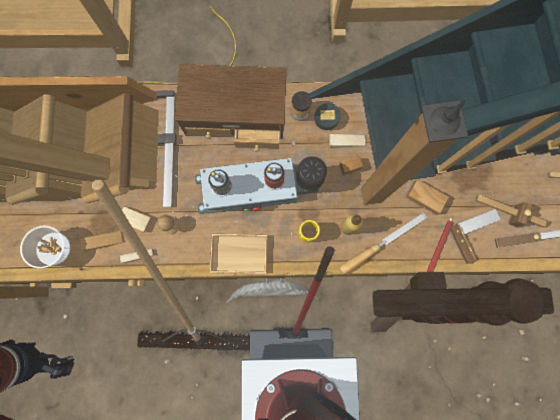

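View pics/scene0.png

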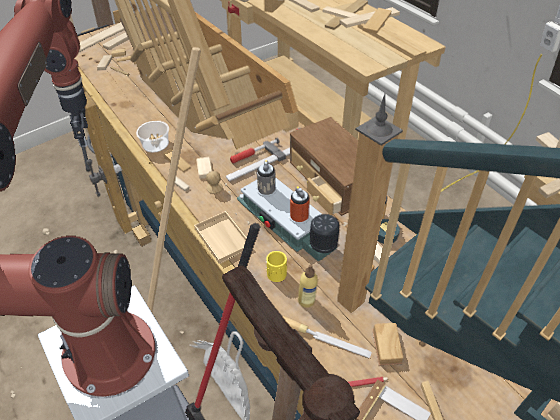

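The top view shows these candidates: the grey tube on the left drum at (218,178), the red-brown tube on the right drum at (274,174), and a loose yellow tube at (309,231), which is the decoy. The grey one is the target. In the scene view it is at (266,180), with the wooden tray at (239,252) in the top view. I'll check it with a close wrist-camera picture.

```bash
python3 - <<'E'
from h import *
for nm,u,v,z in [("grey",218,176,.16),("red",274,170,.16),("tray",239,254,.0),("yellow",309,231,.07),("bottle",353,222,.08),("motor",312,170,.124),("cabinetcorner",178,120,.1)]:
    print(nm,at_z("top",u,v,z).round(3))
for u,v in[(211,236),(271,235),(269,273),(210,272)]: print(at_z("top",u,v,.02).round(3))
for u,v in [(198,163),(291,158),(297,200),(202,212)]: print(at_z("top",u,v,.065).round(3))
p=at_z("top",218,176,.16)
c,f,R,t=cal("wrist"); s=robot.observe()
from scipy.spatial.transform import Rotation as Ro
T=Ro.from_euler("xyz",s["tcp_rot"],degrees=True).as_matrix()
print("cam in tool",T.T@(-R.T@t-s["tool_pos"]), (T.T@R.T).round(2).tolist(),f)
for yaw in (0,45,90,135,180,-135,-90,-45):
    for h in (.25,.35): 
        q=robot.ik([p[0]-.03,p[1],h],[180,0,yaw]); print(yaw,h,None if q is None else np.round(q))
E
```

```text
grey [0.636 0.207 0.16 ]
red [0.649 0.059 0.16 ]
tray [0.443 0.166 0.   ]
yellow [ 0.497 -0.035  0.07 ]
bottle [ 0.518 -0.157  0.08 ]
motor [ 0.657 -0.044  0.124]
cabinetcorner [0.818 0.329 0.1  ]
[0.494 0.245 0.02 ]
[0.494 0.072 0.02 ]
[0.385 0.079 0.02 ]
[0.392 0.247 0.02 ]
[0.701 0.278 0.065]
[0.711 0.01  0.065]
[ 0.587 -0.004  0.065]
[0.557 0.264 0.065]
cam in tool [ 0.07093163  0.0004432  -0.06850038] [[-0.0, -0.96, -0.28], [1.0, -0.0, -0.0], [0.0, -0.28, 0.96]] 362.22013784849264
0 0.25 [   7.   13.    7.   85.    0. -173.]
0 0.35 [   7.   14.   20.   95.    0. -173.]
45 0.25 [  7.  13.   7.  85.   0. 142.]
45 0.35 [  7.  14.  20.  95.   0. 142.]
90 0.25 [ 7. 13.  7. 85.  0. 97.]
90 0.35 [ 7. 14. 20. 95.  0. 97.]
135 0.25 [ 7. 13.  7. 85.  0. 52.]
135 0.35 [ 7. 14. 20. 95.  0. 52.]
180 0.25 [ 7. 13.  7. 85.  0.  7.]
180 0.35 [ 7. 14. 20. 95.  0.  7.]
-135 0.25 [  7.  13.   7.  85.   0. -38.]
-135 0.35 [  7.  14.  20.  95.   0. -38.]
-90 0.25 [  7.  13.   7.  85.   0. -83.]
-90 0.35 [  7.  14.  20.  95.   0. -83.]
-45 0.25 [   7.   13.    7.   85.    0. -128.]
-45 0.35 [   7.   14.   20.   95.    0. -128.]
```

```bash
python3 - <<'E'
from h import *
def tri(a,b):
    o1,d1=ray("top",*a);o2,d2=ray("scene",*b)
    k=np.linalg.lstsq(np.stack([d1,-d2],1),o2-o1,rcond=None)[0]
    P,Q=o1+k[0]*d1,o2+k[1]*d2; return ((P+Q)/2).round(3),np.linalg.norm(P-Q).round(3)
print("poletop",tri((97,184),(196,49)))
print("polebot",tri((195,332),(148,322)))
print("shovel top",tri((329,250),(254,228)))
print("post", tri((445,118),(380,130)))
print("grey",tri((218,176),(266,168)),"red",tri((274,170),(301,192)))
E
```

```text
poletop (array([0.531, 0.379, 0.505]), np.float64(0.002))
polebot (array([ 0.182,  0.387, -0.533]), np.float64(0.002))
shovel top (array([ 0.423, -0.063,  0.269]), np.float64(0.005))
post (array([ 0.615, -0.23 ,  0.579]), np.float64(0.005))
grey (array([0.635, 0.209, 0.153]), np.float64(0.005)) red (array([0.649, 0.059, 0.163]), np.float64(0.002))
```

The pole leans across the way at y≈0.38, so I'll retract, swing past on the near side, then reach out over the grey drum.

```bash
python3 - <<'E'
from h import *
s=robot.observe(); p=s["tool_pos"]
d=p[:2]/np.linalg.norm(p[:2])
robot.line_to([*(d*.44),.34],vel=.25)
q=list(robot.observe()["q"]); q[0]-=50; robot.goto_joints(q)
print(robot.observe()["tool_pos"],robot.observe()["tcp_rot"])
robot.move_pose([.637,.208,.36],[180,0,180])
s=robot.observe();C=cal("wrist");print(s["tool_pos"],s["tcp_rot"],s["time"])
im=robot.grab_frame("wrist");cv2.imwrite("pics/w1raw.png",im)
np.save("w1cal.npy",np.array(C,dtype=object),allow_pickle=True)
print(proj("wrist",[.637,.208,.173],C))
E
```

```text
[0.41548974 0.14688747 0.33968475] [ 1.79975041e+02 -1.33993596e-02  1.09458237e+02]
[0.63636447 0.20865621 0.36032319] [-1.79998835e+02 -1.65058142e-03  1.79970657e+02] 3.3667
[283.23090892 211.97900691]
```

View pics/w1raw.png

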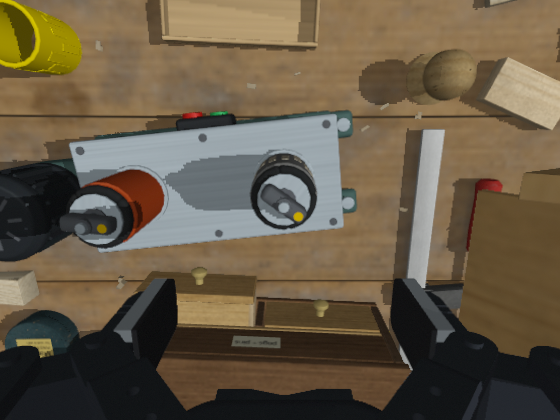

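The wrist picture shows the grey drum's nut at about (283,206), with its wings from (264,193) to (302,219) and the yellow dot at (298,216). The pale clogged patches on the sleeve confirm it is the worn one. The fresh drum's nut is at (83,226). One close crop for precision.

```bash
python3 - <<'E'
import cv2
im=cv2.imread("pics/w1raw.png")[145:245,225:345]; cv2.imwrite("pics/w1crop.png",cv2.resize(im,None,fx=6,fy=6,interpolation=cv2.INTER_CUBIC))
E
```

```text
(no output)
```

View pics/w1crop.png

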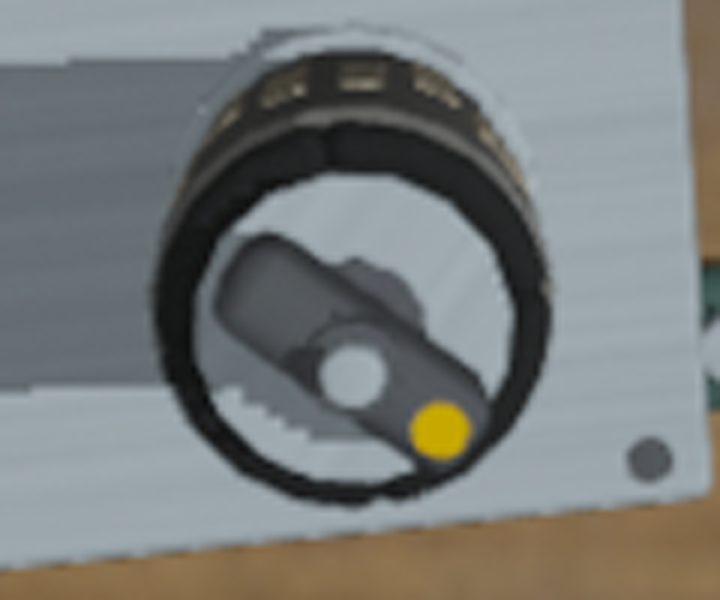

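```bash
python3 - <<'E'
from h import *
C=tuple(np.load("w1cal.npy",allow_pickle=True))
f=lambda u,v,z: at_z("w",225+u/6,145+v/6,z,C)
h=f(352,376,.1745);d=f(440,430,.1718);p=f(355,334,.1535)
l=f(352,312,.1457)
print("hub",h,"dot",d,"plate",p,"lip",l)
for a in (h,p): 
    v=d-a; print(np.degrees(np.arctan2(v[1],v[0])),np.linalg.norm(v[:2]))
print("wing edges",[f(*e,.1715).round(4).tolist() for e in[(265,232),(475,380),(218,305),(410,465)]])
e=[f(*e,.1715) for e in[(300,245),(465,365),(240,330),(400,455)]]
for i in(0,2):
    v=e[i+1]-e[i];print(np.degrees(np.arctan2(v[1],v[0])))
E
```

```text
hub [0.63332897 0.208326   0.1745    ] dot [0.64094538 0.21915955 0.1718    ] plate [0.63326358 0.20869395 0.1535    ] lip [0.63215777 0.20829579 0.1457    ]
54.891293969932406 0.013242936191283115
53.72116024536078 0.01298224726604915
wing edges [[0.6162, 0.1979, 0.1715], [0.6347, 0.2234, 0.1715], [0.6252, 0.1921, 0.1715], [0.6456, 0.2155, 0.1715]]
53.32443368446596
50.832985746340384
```

```bash
cat >> h.py <<'E'
def st(msg=""):
    s=robot.observe(); print(msg,"t%.1f"%s["time"],"p",np.round(s["tool_pos"],4),"yaw%.1f"%s["tcp_rot"][2],"F",np.round(s["ft_force"],1),"M",np.round(s["torque"],2),"w%.4f g%.0f q6 %.1f"%(s["gripper_width"],s["gripper_force"],s["q"][5]))
    return s
E
python3 - <<'E'
from h import *
x,y=.6332,.2085
print(robot.tip_reach)
robot.set_gripper(.045)
robot.move_pose([x,y,.27],[180,0,54]); st("above")
print(robot.line_to([x,y,.229],vel=.08,guard=8)); st("down")
robot.set_gripper(.0); s=st("closed")
q=np.array(s["q"])
for k in range(3):
    q[5]-=2; robot.goto_joints(list(q)); s=st("ccw%d"%((k+1)*2))
    if abs(s["torque"][2])>.35: break
E
```

```text
0.0726
above t5.8 p [0.6333 0.2085 0.2702] yaw54.0 F [ 0.8  0.9 -0.6] M [-0.03 -0.   -0.01] w0.0451 g0 q6 133.0
False
down t6.5 p [0.6332 0.2085 0.229 ] yaw54.0 F [-0.2  0.2 -0.5] M [ 0.01  0.03 -0.05] w0.0447 g0 q6 133.0
closed t6.8 p [0.6329 0.209  0.2299] yaw54.0 F [-4.3  1.4  6.4] M [ 0.49  1.06 -0.09] w0.0114 g60 q6 133.0
ccw2 t7.1 p [0.6329 0.209  0.23  ] yaw56.0 F [-2.5  1.2  1. ] M [ 0.17  0.45 -0.48] w0.0111 g60 q6 131.1
```

CCW resists at 0.48 Nm within 2°, so I'll check CW.

```bash
python3 - <<'E'
from h import *
q=np.array(robot.observe()["q"])
for k in range(4):
    q[5]+=2; robot.goto_joints(list(q)); s=st("cw%d"%((k+1)*2-2))
    if abs(s["torque"][2])>.35: break
E
```

```text
cw0 t7.3 p [0.6329 0.209  0.23  ] yaw54.0 F [-1.6  0.4  1.6] M [ 0.08  0.33 -0.08] w0.0114 g60 q6 133.1
cw2 t7.6 p [0.6329 0.209  0.23  ] yaw52.0 F [-1.9  0.7  0.9] M [ 0.02  0.29 -0.03] w0.0114 g60 q6 135.0
cw4 t7.8 p [0.6329 0.209  0.23  ] yaw50.0 F [-2.3  0.   1.4] M [-0.03  0.27 -0.04] w0.0114 g60 q6 137.0
cw6 t8.1 p [0.6329 0.209  0.2301] yaw48.0 F [-0.5 -0.3  1.9] M [-0.13  0.31 -0.1 ] w0.0116 g60 q6 139.0
```

Turning CW gives freely at about 0.1 Nm, so this is the left-hand thread. The last joint has too little travel left that way, so I'll regrasp flipped by half a turn and back it off.

```bash
python3 - <<'E'
from h import *
x,y=.6330,.2088
robot.set_gripper(.045)
robot.line_to([x,y,.262],vel=.15)
robot.move_pose([x,y,.262],[180,0,-132]); st("flip")
print(robot.line_to([x,y,.2295],vel=.1,guard=8))
robot.set_gripper(.0); st("closed")
for a in list(range(15,154,15))+[154]:
    q=robot.ik([x,y,.2295+.0009*np.radians(a)],[180,0,-132-a])
    if q is None or abs(q[5]-robot.observe()["q"][5])>40: print("ik",a,q);break
    robot.goto_joints(list(q)); s=st("cw%d"%(a+6))
    if abs(s["torque"][2])>.5: break
E
```

```text
flip t11.5 p [0.633  0.2088 0.2619] yaw-132.0 F [-0.2  1.2  0.1] M [-0.02 -0.04  0.01] w0.0451 g0 q6 -40.9
False
closed t12.4 p [0.6331 0.2091 0.2306] yaw-132.0 F [-2.9  1.4  6. ] M [ 0.31  0.66 -0.04] w0.0113 g61 q6 -41.0
cw21 t12.8 p [0.6332 0.2089 0.2308] yaw-147.1 F [-2.6  1.1  5.8] M [ 0.09  0.48 -0.34] w0.0113 g61 q6 -25.9
cw36 t13.1 p [0.6333 0.2086 0.2311] yaw-162.1 F [-2.1 -0.7  5.9] M [-0.15  0.35 -0.35] w0.0113 g61 q6 -10.9
cw51 t13.5 p [0.6334 0.2083 0.2313] yaw-177.1 F [-2.7 -2.4  5. ] M [-0.52  0.43 -0.32] w0.0110 g61 q6 4.1
cw66 t13.8 p [0.6333 0.208  0.2315] yaw167.9 F [-1.6 -4.3  5.4] M [-0.84  0.46 -0.29] w0.0111 g61 q6 19.1
cw81 t14.2 p [0.6332 0.2078 0.2317] yaw152.9 F [-2.7 -5.7  6.3] M [-1.09  0.69 -0.26] w0.0116 g61 q6 34.1
cw96 t14.6 p [0.6331 0.2075 0.2319] yaw137.9 F [-5.6 -6.3  7.1] M [-1.45  0.92 -0.24] w0.0116 g61 q6 49.1
cw111 t14.9 p [0.6329 0.2074 0.2322] yaw122.9 F [-5.2 -6.8  7.3] M [-1.62  1.24 -0.19] w0.0113 g61 q6 64.1
cw126 t15.3 p [0.6326 0.2073 0.2324] yaw107.9 F [-6.6 -8.4  8.6] M [-1.82  1.62 -0.21] w0.0114 g61 q6 79.1
cw141 t15.6 p [0.6323 0.2073 0.2326] yaw92.9 F [-9.8 -8.8  9.2] M [-1.82  2.01 -0.16] w0.0113 g61 q6 94.1
cw156 t16.0 p [0.632  0.2073 0.2328] yaw77.9 F [-10.6  -9.1  10.1] M [-1.82  2.38 -0.2 ] w0.0111 g61 q6 109.1
cw160 t16.2 p [0.632  0.2073 0.2329] yaw73.9 F [-11.4  -8.5  10.3] M [-1.87  2.45  0.09] w0.0111 g61 q6 113.1
```

```bash
python3 - <<'E'
from h import *
x,y=.6326,.2082
robot.set_gripper(.045)
robot.line_to([x,y,.27],vel=.15)
robot.set_gripper(.085)
robot.move_pose([x,y,.36],[180,0,180]); st()
C=cal("wrist"); im=robot.grab_frame("wrist"); np.save("w2cal.npy",np.array(C,dtype=object),allow_pickle=True)
cv2.imwrite("pics/w2.png",cv2.resize(im[145:245,225:345],None,fx=6,fy=6,interpolation=cv2.INTER_CUBIC))
E
```

```text
t19.2 p [0.6326 0.2082 0.3598] yaw179.9 F [-0.5  0.6  0.1] M [ 0.05  0.04 -0.02] w0.0849 g0 q6 7.0
```

View pics/w2.png

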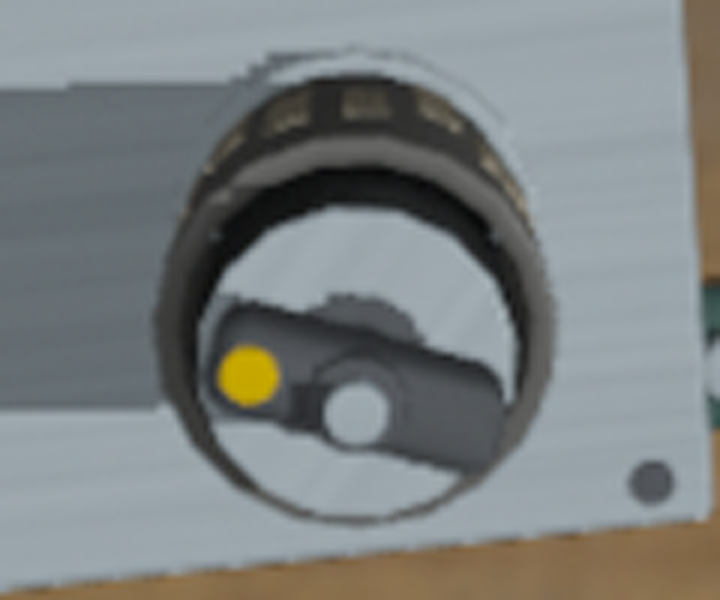

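The dot is now at crop (248,376) and the hub at (357,412). That puts the nut yaw at about -107°, roughly 160° (2.8 rad) backed off. The lip has drawn inside the full grey rim, so I'll grip the sleeve and draw it up.

```bash
python3 - <<'E'
from h import *
x,y=.6326,.2082
robot.line_to([x,y,.21],vel=.15,guard=8)
print(robot.line_to([x,y,.183],vel=.05,guard=6)); st("down")
robot.set_gripper(.03); s=st("closed")
if .045<s["gripper_width"]<.065:
    g=robot.line_to([x,y,.200],vel=.03,guard=7); st("lift1 %s"%g)
    if not g:
        g=robot.line_to([x,y,.32],vel=.10,guard=8); st("lift2 %s"%g)
E
```

```text
False
down t21.1 p [0.6326 0.2082 0.183 ] yaw180.0 F [0.4 0.3 0.9] M [-0.01 -0.    0.04] w0.0848 g0 q6 7.0
closed t21.4 p [0.6331 0.2082 0.184 ] yaw180.0 F [0.3 0.5 5.2] M [-0.04 -0.05  0.01] w0.0546 g64 q6 7.0
lift1 False t22.2 p [0.6325 0.2082 0.1999] yaw-180.0 F [ 0.6  0.3 -0.4] M [-0.03  0.01  0.01] w0.0546 g63 q6 7.0
lift2 False t23.5 p [0.6324 0.2082 0.3191] yaw-180.0 F [ 1.1  0.9 -1. ] M [ 0.02  0.   -0.01] w0.0543 g63 q6 7.0
```

```bash
python3 - <<'E'
from h import *
robot.line_to([.443,.163,.30],vel=.15); st()
C=cal("wrist"); im=robot.grab_frame("wrist"); np.save("w3cal.npy",np.array(C,dtype=object),allow_pickle=True)
cv2.imwrite("pics/w3.png",im)
E
```

```text
t25.0 p [0.4434 0.163  0.3   ] yaw180.0 F [ 0.5  0.2 -0.9] M [ 0.01 -0.01 -0.  ] w0.0543 g63 q6 4.3
```

View pics/w3.png

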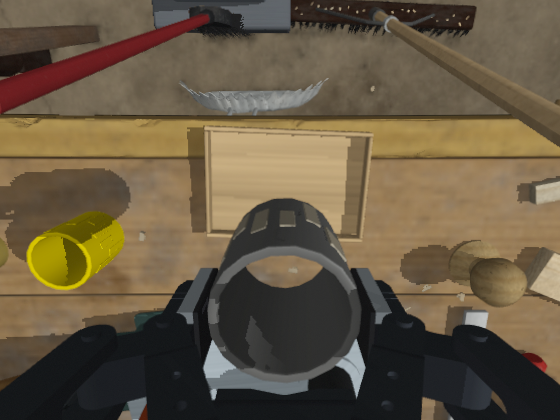

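The sleeve is held upright. The tray's top corners are at (206,127), (372,132), (362,240) and (208,237).

```bash
python3 - <<'E'
from h import *
C=tuple(np.load("w3cal.npy",allow_pickle=True))
P=np.array([at_z("w",u,v,.02,C) for u,v in[(206,127),(372,132),(362,240),(208,237)]]);print(P.round(3).tolist(),P.mean(0))
c=P.mean(0)
assert np.linalg.norm(c[:2]-[.443,.163])<.03
robot.line_to([c[0],c[1],.30],vel=.15)
robot.line_to([c[0],c[1],.135],vel=.15,guard=12); st("low")
print(robot.line_to([c[0],c[1],.112],vel=.03,guard=4)); st("touch")
E
```

```text
[[0.388, 0.09, 0.02], [0.392, 0.245, 0.02], [0.5, 0.243, 0.02], [0.496, 0.086, 0.02]] [0.44403783 0.16589913 0.02      ]
low t26.5 p [0.4446 0.1659 0.136 ] yaw-180.0 F [-1.3  0.5 -0.7] M [-0.01  0.01 -0.  ] w0.0544 g63 q6 4.6
True
touch t27.1 p [0.4441 0.1659 0.1179] yaw-180.0 F [-0.5  0.3  6.9] M [-0.06  0.22  0.01] w0.0547 g64 q6 4.6
```

```bash
python3 - <<'E'
from h import *
robot.set_gripper(.08); st("open")
robot.line_to([.444,.166,.16],vel=.06); robot.line_to([.444,.166,.30],vel=.15)
robot.pause(.3); st("up")
cv2.imwrite("pics/w4.png",robot.grab_frame("wrist"))
E
```

```text
open t27.5 p [0.4435 0.1659 0.1172] yaw-180.0 F [-0.6  0.1  0.5] M [-0.01 -0.01 -0.06] w0.0801 g0 q6 4.6
up t29.7 p [0.4438 0.166  0.2996] yaw180.0 F [ 0.9 -0.2 -0.6] M [-0.03 -0.01  0.02] w0.0796 g0 q6 4.6
```

View pics/w4.png

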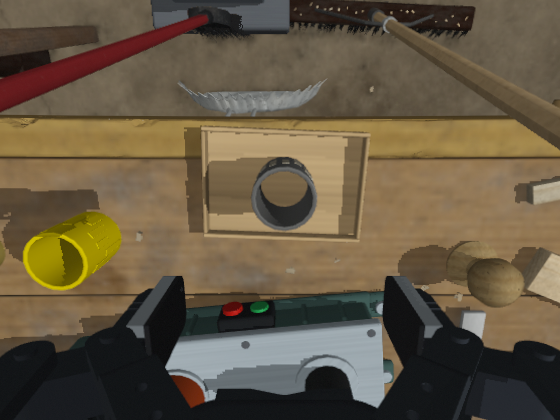

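The grey sleeve stands upright near the middle of the tray, with its rim at (284,197). Nothing else has moved and the arm is clear.

```bash
python3 -c "
from plant import robot
print(robot.job_done())"
```

```text
the job is handed in; nothing more can be done
None
```

The worn grey sleeve now stands upright in the wooden tray and the job is handed in; its nut proved left-handed and is backed off about 2.8 rad (nearer half a turn than the 2.4 needed), after a 2° try the wrong way, and the fresh sleeve's drum was not touched.

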